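# Hold a stone cast under the bench press while its glue takes

## Robot

A 6-joint arm with a two-finger parallel gripper is mounted at the origin on a cart in front of the work surface, level with it; the furniture and walls round the work are solid. World frame = base frame: x ahead of the robot, y to its left, z up, the work surface at z = 0. Lengths are in mm, angles in rad, forces in N, time in s.
With the tool pointing down it reaches from about 350 to 975 mm from the base axis. Payload 7.1 kg.
Tool frame: the origin (TCP) lies midway between the tips of the shut fingers; the grasp point (between the pads) lies 19 mm behind it; z points along the fingers, y is the line along which they close (so a half turn about z gives the same grasp; the last joint's range is limited). The gripper opens to 88 mm and grips with 3 to 60 N. Pads are 20 mm wide; open, the fingers measure 115 mm over their backs; the gripper's body (75 mm by 178 mm) begins 61 mm behind the grasp point.
Start: joints at [1.102, 0.423, 1.63, -0, 1.089, -0.019], TCP at [271.708, 562.831, 187.275] pointing down, gripper open.
Joint ranges: [-3, 3], [-0.9, 2.11], [0.09, 2.58], [-1.31, 4.45], [0.11, 2.69], [-2.54, 2.54]. Speed limits (rad/s): [2.39, 2.39, 3.01, 3.14, 3.14, 3.14].

## Interface

Orientations are given as a rotation vector (axis times angle).
In Python, from workcell import status, eyes, ticket gives the robot as it stands.
- The arm moves only by the shell command python3 -m jog [OPENING], which reads ROWS from standard input. ROWS is one flat JSON list of numbers that holds 1 to 5 rows one after another, with no inner brackets; each row has 6 numbers: dx, dy, dz in mm, then a rotation vector rx, ry, rz in rad; each row shifts and turns the commanded pose from where the row before left it, along the tool's axes as they then stand; what a row does not reach is not made up. A row lasts 1/12 s, in which the tool goes at most 41.7 mm and 0.125 rad, less where a joint would pass 70% of its speed; a pose out of reach is approached as far as the arm can. OPENING is the finger opening in mm, set as the command begins (- or left out keeps the last). The fingers move at their own pace and stop on an object; the grip force is fixed at half the most. Time passes only in rows, so rows that do not move let the fingers close. It prints the time, the measured TCP pose, the force, the opening and the grip force at its end. Input that does not fit is refused with a message, and nothing moves.
- status.get_obs(): the state, without advancing time (a new reading comes with each control period).
- eyes.get_image(name): name is "scene" or "top" or "wrist"; returns a dict with "img" (420x560x3 uint8, red, green, blue), "range_z" (420x560 float32, mm along the optical axis (not along the pixel's ray), 0 where there is no reading), "fx", "fy", "cx", "cy" (pixels), "k1" (the pictures are not rectified: a ray, as slopes to the right and down, at radius r is drawn at 1 + k1 r^2 times it, then the intrinsics apply), "R" (3x3) and "t" (3): a world point X has camera coordinates R X + t. Camera axes: x right, y down, z forward; pixel columns grow to the right and rows downward; lengths in mm; the calibration is good to about 2 mm. A picture is of the moment at which its call begins.
- ticket.close_job(): hands the job in; it is judged then, once.
The state is a dict: "t": time; "qpos": joint angles; "qvel": joint speeds; "joint_torque": joint torques, N m; "ee_pos": TCP position; "orientation": TCP orientation; "ft_force": force on the tool from outside, world axes, zero at the start; "moment": the same for the moment, N m; "width": finger opening in mm; "grasp_force": force on a finger pad.
Only numpy, scipy, OpenCV 4.12 (cv2) and the standard library are available. Lean on these libraries where they do the work, as an engineer would, in place of code of your own. Each camera call takes 0.05 s, during which the arm holds its last target. There are 200 camera calls.

## Task

The stone cast is to be glued onto the blue base plate that waits on the slide table of the bench press: set the cast down on the plate, square between the four corner lugs (do not drop it), and slide the table, which has a black knob to grip, under the press to its end stop. Then push the press's red ball lever down until its pointer stands in the green band, never as far as the red, and finish holding it there with the fingers on the ball while the glue takes: the program ends while holding. Leave the denture, the dappen dish, the tweezers and the card of teeth where they lie.

Things in the scene. Friction and masses are not known exactly. Their poses are not given: they have to be found in the camera images.
- stone_cast: Loose pale-blue stone cast of a lower jaw, 60 (its x) x 70 (its y) x 41 mm high, 90 to 155 g. Origin: centre of the underside, z up. A horseshoe of teeth on a flat base, open at the middle of its -x side (7 mm high there for y = -10 to 5 mm). Grip it from above across the 60 mm, best about 12 mm to its -y side of the middle, where both sides are over 20 mm high.
- press: Grey bench press, fixed. Origin: on the bench under the ram axis; x points back to the column, -y to the loading side of the slide table, z up. Head (50 mm wide in y, 131 to 165 mm above the bench) from x = -28 mm back to the column (x = 65 to 111 mm). Head and lever stand over the table's home place; the loading side is open above. Rail bed 96 mm wide, to y = -227 mm.
- nest (a point): Middle of the top of the blue base plate (74 x 85 mm) on the slide table, 35 mm above the bench; axes as the press's. Four L-shaped corner lugs, 8 mm high, legs 14 mm long, leave 65 mm (x) by 76 mm (y) for the cast: its 60 mm side along x, 70 mm side along y, either way round. The middles of the sides are open for fingers.
- slide_table (a joint): Slide table, m: 0 outermost (nest at press y = -150 mm), 0.15 at its end stop (nest under the ram axis). Moves along the press's +y, starts somewhere from 0 to 0.03, needs about 2 N plus some drag, stays where it is left.
- table_grip (a point): Black upright knob of the slide table, 21 mm diameter, from 31 to 71 mm above the bench; the point is on its axis, 58 mm above the bench. It stands 105 mm from the nest's middle on the press's -y side; pinch it from above or push it from its -y side.
- press_lever (a joint): Hand lever, rad: 0 up at rest (sprung), grows as the ball is pushed down, stop at 0.5. The scale beside it (34 mm wide, on the +y side) is green from 0.26 to 0.36, red from 0.40. Pivot at press x = +50 mm, 200 mm above the bench, ball centre 160 mm from it: at value a the ball is at press x = 50 - 160 cos(0.18 - a), y = 0, height 200 + 160 sin(0.18 - a) mm.
- lever_ball: Red ball knob, 34 mm diameter, on the lever's end towards the robot. Origin: its centre, 229 mm above the bench at rest, 187 to 171 mm in the green band (41 to 57 mm down), 165 mm where the red begins. Push from above: about 6 N until the pad meets the cast (lever about 0.2), about 9 to 13 N in the green band.
- pressure_pad: Rubber-faced pressure pad, 52 x 62 mm, under the ram, carried by a load spring; it stands about 9 mm above the cast when the table is home, and in the green band it loads the cast with about 10 to 20 N.
- denture_1: Bystander: loose pink acrylic denture, 51 x 60 x 20 mm, behind the slide table. Origin: centre of the underside.
- dappen_1: Bystander: loose small glass dappen dish, 33 mm diameter, 24 mm high, behind the slide table. Origin: centre of the underside.
- tweezers: Bystander: loose steel tweezers, 128 mm long, lying near the front edge of the bench. Origin: centre of the underside.
- tooth_card_2: Bystander: loose card of acrylic teeth, 21 x 74 x 10 mm, left of the press. Origin: centre of the underside.

How it is judged:
By the outcome, as a careful person would: the job done as asked, in the order asked, and still so for the second after the job is handed in, while the arm keeps its last pose, push and grip.
It also fails if it takes over 61 s, if anything falls off the work surface, if the arm or the gripper's body presses on something with over 40 N, if the wrist force passes 120 N, or if a joint passes its speed limit or range.

## Working session

There is one attempt and no reset: what is moved stays moved. The work goes in short steps, Python scripts to look and compute and a shell command to move; the robot and the scene stay as the last step left them, time stands still between calls to the robot, and variables do not carry over. Pictures are saved under pics/ and viewed, at most 10 in all, crops included, and the job is handed in when it is done.

```bash
ls; mkdir -p pics
cat > h.py <<'E'
import numpy as np, cv2
from workcell import status, eyes, ticket
from scipy.spatial.transform import Rotation as Ro
def cloud(d):
    z=d["range_z"]; h,w=z.shape
    v,u=np.mgrid[:h,:w]
    x=(u-d["cx"])/d["fx"]; y=(v-d["cy"])/d["fy"]
    xd,yd=x.copy(),y.copy()
    for _ in range(8):
        s=1+d["k1"]*(x*x+y*y); x,y=xd/s,yd/s
    P=np.stack([x*z,y*z,z],-1)
    W=(P-d["t"])@d["R"]
    W[z<=0]=np.nan
    return W
def snap(n,f):
    d=eyes.get_image(n); cv2.imwrite(f"pics/{f}.png",d["img"][:,:,::-1]); W=cloud(d); np.save(f"pics/{f}.npy",W); return d,W
def st():
    o=status.get_obs(); print("t",round(o["t"],2),"p",np.round(o["ee_pos"],1),"R",np.round(Ro.from_rotvec(o["orientation"]).as_matrix(),3).tolist(),"F",np.round(o["ft_force"],1),"w",o["width"],o["grasp_force"]); return o
E
python3 - <<'E'
from h import *
st()
a,_=snap("scene","s1"); b,_=snap("top","t1")
cv2.imwrite("pics/c1.png",cv2.resize(np.hstack([a["img"],b["img"]])[:,:,::-1],(800,300)))
for d in (a,b): print(d["k1"],(-d["R"].T@d["t"]).round())
E
```

```text
pics
t 0.0 p [271.4 562.3 186.5] R [[-0.901, 0.435, -0.001], [0.435, 0.901, -0.001], [0.0, -0.002, -1.0]] F [-0.4  0.2  0. ] w 87.805495979981 0.0
-0.10193161875539572 [ -24. -753.  667.]
-0.08746807605963422 [ 487.  -25. 1185.]
```

View pics/s1.png

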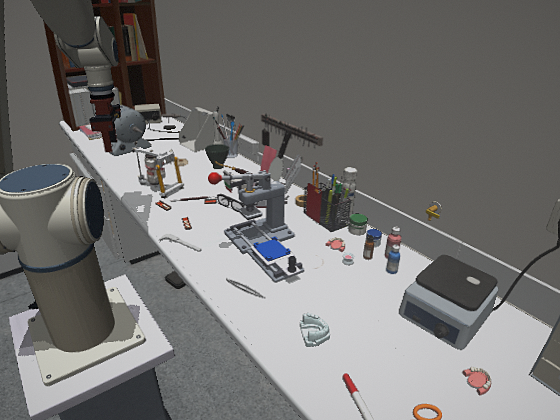

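View pics/t1.png

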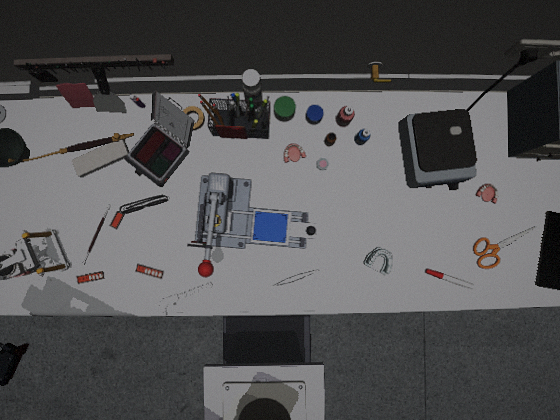

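The scene view shows the press with the blue plate at (272,250) and the cast at (315,328). In the top view the red ball is at (205,269), the plate at (270,226), the knob at (311,231) and the cast at (379,260) with its opening towards lower-left.

Run:
```python
from h import *
W=np.load("pics/t1.npy"); im=cv2.imread("pics/t1.png")
for n,(u,v) in dict(ball=(205,269),plate=(270,226),knob=(311,231),den=(293,153),dap=(322,164),twz=(296,277),card=(149,271)).items(): print(n,W[v,u].round(1))
b,g,r=[im[:,:,i].astype(int) for i in range(3)]
m=(b>120)&(r<90)&(g<110); m[:, :245]=0;m[:,300:]=0; m[:200]=0;m[250:]=0
p=W[m]; p=p[np.isfinite(p[:,0])]; print("blue",p.shape,np.median(p,0)); print(cv2.minAreaRect(p[:,:2].astype(np.float32)))
# ball
m=(r>120)&(g<70); m[:255]=0;m[285:]=0;m[:,:190]=0;m[:,220:]=0
p=W[m]; print("ball",p.shape,np.nanmean(p,0),np.nanmax(p,0),np.nanmin(p,0))
# cast
m=np.zeros_like(m);m[240:282,358:400]=1
p=W[m];p=p[p[:,2]>5];print("cast",p.shape,p.mean(0),p[:,2].max(),cv2.minAreaRect(p[:,:2].astype(np.float32)))
h=np.round(W[240:282:2,360:400:2,2]); print(h.astype(int))
# knob
m=np.zeros_like(m);m[220:240,300:322]=1
p=W[m];p=p[(p[:,2]>62)];print("knob",p.shape,p.mean(0),p.max(0),p.min(0))
cv2.imwrite("pics/c2.png",cv2.resize(im[190:290,180:405],(800,356),interpolation=2))
```

```text
ball [422.7 115.  246.5]
plate [516.9 -22.5  34.9]
knob [ 501.9 -125.1   73.7]
den [711.9 -86.6  12. ]
dap [ 680.2 -163.    18.2]
twz [381.7 -89.5   1.9]
card [402.5 299.3   9.4]
blue (855, 3) [516.31690577 -22.46575591  34.94011039]
((515.7520141601562, -22.015037536621094), (84.1944580078125, 72.85629272460938), 83.8520278930664)
ball (42, 3) [423.06040963 115.53598896 243.68708193] [440.73986868 123.19508206 248.77238666] [413.99682829 108.93509815 230.42786084]
cast (521, 3) [ 422.1088014  -309.14111835   19.44024718] 41.59889830366048 ((421.7867431640625, -309.9873352050781), (110.20000457763672, 108.8028564453125), 88.86419677734375)
[[ 2  0  3  1  0  1 -1  6 -4 -1  2  1  6  1 -4  3  1  2 -3 -2]
 [ 3 -1 -2  1  4 -1 -1  1  2  0 -1  1 -1 -5  4  2  1 -3  0  0]
 [-4  5 -1 -2 -3 -2 -3 -1 -3  1 -4  1 -1  0 -2  4 -1  0  0 -4]
 [-1 -3  2  1  1 -4 -2  2  0 -3 -2 -3 -1 -2  0  3 -3  0 -2  3]
 [ 1  2  2 -1  1 -1  0 -2 12 16 13  1  3 -3  2 -3  0  5 -4  5]
 [-5  3  1  3  0 -3  0 19 22 27 27 26 25 19  0 -1  0 -1  3 -1]
 [-2 -1  0  0 -1  4 11 24 29 27 25 26 23 22 27  0 -1  1  0 -3]
 [-3 -2  2 
[... 316 characters left out ...]
2 14 37 14  6  6  7  6  5 14 20 29 30 -4 -1  1  0]
 [ 0 -2 -1  0 15 10  6  5  5  7  3 10 17 27 31 34 -1 -1 -3 -4]
 [ 2  5 -2  2  0 -1  1  6  9  7  6 13 11 25 35 35  0  0  2  1]
 [-2  2  0 -3 -3  0  5  1 11  5  7 12 20 31 35 36 -1 -1 -2  1]
 [ 2 -1  1  3  5  1 -1  2  2 -1 12 13 15 37 40 -1  0 -1 -1  2]
 [ 3  1 -1 -1  1  1  5  0  0  1  2 -3 14 16 14 -3  1  0  1 -2]
 [-1  0  0 -3  4  1  3 -4  4 -2  1  4  1  3 -4 -1  3 -2 -1  1]
 [ 0  0  0  1  0  1  2  4  1  2  0  0  0  2  1  0  1 -2 -2 -1]
 [ 0  2  7  1 -1  1  1 -2  4 -3 -1  2  3 -2  0 -2 -3  0 -5 -4]]
knob (48, 3) [ 504.45159515 -125.40613089   69.9241004 ] [ 514.77504958 -117.63412729   74.85324488] [ 494.5011927  -133.11418599   62.27874731]
```

View pics/c2.png

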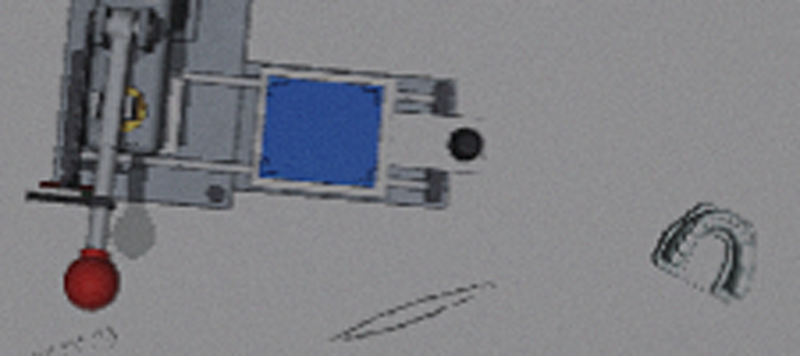

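The crop shows the cast at (705,255) with its opening facing the lower left (cast yaw about -24°). The press yaw is about -6.2° from the plate-to-knob direction. I'll raise the arm and swing it over the cast, so I can look with the wrist camera.

```bash
echo '[0,0,-40,0,0,0,0,0,-40,0,0,0,-20,0,-36,0,0,0.07,-40,-4,0,0,0,0.07,-40,-4,0,0,0,0.07]' | python3 -m jog
for i in 1; do echo '[-40,-4,0,0,0,0.07,-40,-4,0,0,0,0.07,-40,-4,0,0,0,0.07,-40,-4,0,0,0,0.07,-40,-4,0,0,0,0.07]' | python3 -m jog; done
echo '[-40,-4,0,0,0,0.07,-40,-4,0,0,0,0.07,-40,-4,0,0,0,0.07,-40,-4,0,0,0,0.07,-40,-4,0,0,0,0.07]' | python3 -m jog
echo '[-40,-4,0,0,0,0.07,-40,-4,0,0,0,0.07,-40,-4,0,0,0,0.07,-40,-4,0,0,0,0.07,-40,-4,0,0,0,0.07]' | python3 -m jog
echo '[-40,-4,0,0,0,0.07,-40,-4,0,0,0,0.07,-40,-4,0,0,0,0.07,-40,-4,0,0,0,0.07]' | python3 -m jog
python3 - <<'E'
from h import *
st(); d,W=snap("wrist","w1"); print((-d["R"].T@d["t"]).round(),d["R"].round(2).tolist())
E
```

```text
t: 0.52
ee_pos: [354.5, 506.5, 306.1]
orientation: [1.018, 2.97, 0.008]
ft_force: [0.6, -0.2, -1.6]
width: 87.4
grasp_force: 0.0
t: 0.93
ee_pos: [478.8, 346.9, 302.8]
orientation: [-1.524, -2.747, 0.001]
ft_force: [0.9, 0.6, -0.9]
width: 87.9
grasp_force: 0.0
t: 1.35
ee_pos: [541.4, 156.9, 302.9]
orientation: [-1.979, -2.439, 0.001]
ft_force: [0.4, -0.5, -0.1]
width: 87.3
grasp_force: 0.0
t: 1.77
ee_pos: [535.0, -43.0, 302.9]
orientation: [-2.374, -2.058, 0.0]
ft_force: [0.7, -0.3, -0.0]
width: 87.7
grasp_force: 0.0
t: 2.1
ee_pos: [480.4, -193.7, 303.0]
orientation: [-2.638, -1.706, 0.0]
ft_force: [0.3, -0.1, -0.1]
width: 87.8
grasp_force: 0.0
t 2.1 p [ 480.4 -193.7  303. ] R [[0.41, 0.912, -0.0], [0.912, -0.41, 0.0], [-0.0, -0.0, -1.0]] F [ 0.3 -0.1 -0.1] w 87.78543788625356 0.0
[ 512. -125.  501.] [[0.91, -0.41, 0.0], [-0.39, -0.88, 0.27], [-0.11, -0.25, -0.96]]
```

```bash
cat > fit.py <<'E'
from h import *
import sys
def fit(W,c0,R=65,zlo=4):
    m=np.isfinite(W[...,2])&(np.hypot(W[...,0]-c0[0],W[...,1]-c0[1])<R)&(W[...,2]>zlo)&(W[...,2]<60)
    m=cv2.morphologyEx(m.astype(np.uint8),cv2.MORPH_OPEN,np.ones((3,3)))
    n,l,s,_=cv2.connectedComponentsWithStats(m); k=1+np.argmax(s[1:,4]); m=l==k
    p=W[m]; print(p.shape,p[:,2].max())
    # best 60x70 box
    print("rect",cv2.minAreaRect(p[:,:2].astype(np.float32)))
    for a in np.radians(np.arange(-34,-13,2)):
        x=p[:,0]*np.cos(a)+p[:,1]*np.sin(a); y=-p[:,0]*np.sin(a)+p[:,1]*np.cos(a)
        q=[np.percentile(v,[.5,99.5]) for v in (x,y)]
        cx,cy=[v.mean() for v in q]; c=(cx*np.cos(a)-cy*np.sin(a),cx*np.sin(a)+cy*np.cos(a))
        print(round(np.degrees(a)),[round(v[1]-v[0],1) for v in q],np.round(c,1))
    return m
if __name__=="__main__":
    W=np.load("pics/w1.npy"); m=fit(W,(421,-310)); 
    im=cv2.imread("pics/w1.png"); im[m]=im[m]//2+[0,0,120]; cv2.imwrite("pics/w1m.png",im)
    print("top"); fit(np.load("pics/t1.npy"),(421,-310),zlo=9)
E
python3 fit.py
```

```text
(1317, 3) 41.91017856991285
rect ((425.3222351074219, -310.66375732421875), (70.49272155761719, 58.104190826416016), 65.00137329101562)
-34 [np.float64(59.7), np.float64(65.9)] [ 424.1 -310.2]
-32 [np.float64(58.8), np.float64(65.6)] [ 424.6 -309.8]
-30 [np.float64(58.2), np.float64(65.1)] [ 425.2 -309.4]
-28 [np.float64(58.0), np.float64(64.6)] [ 425.7 -309. ]
-26 [np.float64(57.6), np.float64(64.3)] [ 426.2 -308.5]
-24 [np.float64(58.0), np.float64(64.3)] [ 426.4 -308. ]
-22 [np.float64(59.0), np.float64(64.3)] [ 426.4 -307.5]
-20 [np.float64(59.6), np.float64(64.5)] [ 426.2 -307. ]
-18 [np.float64(60.4), np.float64(64.4)] [ 426.  -306.3]
-16 [np.float64(61.5), np.float64(64.5)] [ 425.7 -305.7]
-14 [np.float64(62.5), np.float64(64.9)] [ 425.4 -305.2]
top
(388, 3) 41.59889830366048
rect ((424.4488525390625, -311.9282531738281), (71.4122314453125, 58.8382453918457), 62.548885345458984)
-34 [np.float64(60.8), np.float64(67.2)] [ 423.7 -311.4]
-32 [np.float64(59.6), np.float64(67.4)] [ 424.2 -311.1]
-30 [np.float64(58.6), np.float64(67.5)] [ 424.9 -310.8]
-28 [np.float64(58.4), np.float64(67.5)] [ 425.2 -310.4]
-26 [np.float64(58.2), np.float64(67.3)] [ 425.5 -310. ]
-24 [np.float64(59.2), np.float64(66.9)] [ 425.2 -309.4]
-22 [np.float64(60.2), np.float64(66.4)] [ 424.9 -308.8]
-20 [np.float64(61.3), np.float64(66.2)] [ 424.7 -308.1]
-18 [np.float64(62.2), np.float64(66.2)] [ 424.6 -307.6]
-16 [np.float64(63.0), np.float64(66.2)] [ 424.5 -307.2]
-14 [np.float64(64.2), np.float64(66.1)] [ 424.4 -306.7]
```

View pics/w1m.png

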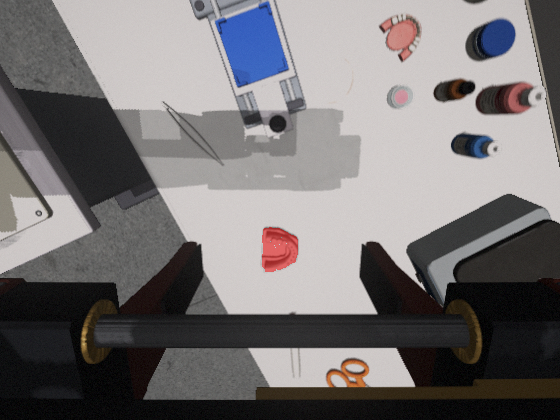

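The wrist view (cast tinted red) shows the cast at (280,250). Its open flat edge is vertical at x≈262, so the tool's closing axis is nearly aligned with it. The fits agree on centre (425,-311) and yaw about -25.5°, so I'm moving to the grasp now.

```bash
echo '[-35.5,-0.6,20,0,0,0.01,-35.5,-0.6,20,0,0,0.01,-35.5,-0.6,20,0,0,0,-35.5,-0.6,20,0,0,0,0,0,40,0,0,0]' | python3 -m jog
echo '[0,0,40,0,0,0,0,0,40,0,0,0,0,0,40,0,0,0,0,0,30,0,0,0,0,0,10,0,0,0]' | python3 -m jog
python3 -c "
from h import *
st(); snap('wrist','w2')"
```

```text
t: 2.57
ee_pos: [419.6, -326.0, 185.3]
orientation: [2.648, 1.676, 0.001]
ft_force: [0.7, -1.1, -0.0]
width: 88.0
grasp_force: 0.0
t: 2.98
ee_pos: [416.9, -317.8, 19.0]
orientation: [-2.646, -1.681, 0.004]
ft_force: [-0.4, 1.3, -0.1]
width: 87.6
grasp_force: 0.0
t 2.98 p [ 416.9 -317.8   19. ] R [[0.425, 0.905, -0.006], [0.905, -0.425, 0.005], [0.002, -0.007, -1.0]] F [-0.4  1.3 -0.1] w 87.56218244604155 0.0
```

View pics/w2.png

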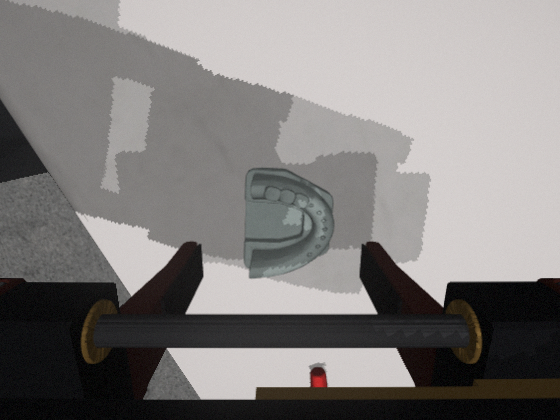

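The wrist view shows the cast between the open fingers: cast columns 245–333 against finger tips at 202 and 362. It is about centred, with the lower leg (row ~250) beside the pads. Next is to settle, lower and grip.

```bash
echo '[0,0,7,0,0,0,0,0,6,0,0,0,0,0,0,0,0,0,0,0,0,0,0,0]' | python3 -m jog 
echo '[0,0,0,0,0,0,0,0,0,0,0,0,0,0,0,0,0,0,0,0,0,0,0,0,0,0,0,0,0,0]' | python3 -m jog 40
echo '[0,0,0,0,0,0,0,0,0,0,0,0,0,0,0,0,0,0,0,0,0,0,0,0,0,0,0,0,0,0]' | python3 -m jog 40
```

```text
t: 3.37
ee_pos: [420.6, -320.6, 11.5]
orientation: [2.65, 1.684, 0.001]
ft_force: [-0.2, -0.6, -0.0]
width: 87.5
grasp_force: 0.0
t: 3.78
ee_pos: [419.8, -320.1, 10.5]
orientation: [2.651, 1.684, 0.0]
ft_force: [-0.0, 0.2, -0.4]
width: 58.2
grasp_force: 0.0
t: 4.2
ee_pos: [419.7, -320.0, 10.2]
orientation: [-2.652, -1.684, 0.0]
ft_force: [-1.2, -0.1, -0.0]
width: 39.7
grasp_force: 0.0
```

```bash
python3 -c "
from h import *
st(); snap('wrist','w3'); 
im=cv2.imread('pics/w3.png'); cv2.imwrite('pics/w3c.png',cv2.resize(im[120:340,150:430],(700,550)))"
```

```text
t 4.2 p [ 419.7 -320.    10.2] R [[0.425, 0.905, -0.0], [0.905, -0.425, 0.0], [0.0, -0.0, -1.0]] F [-1.2 -0.1 -0. ] w 39.69875346707535 0.0
```

View pics/w3c.png

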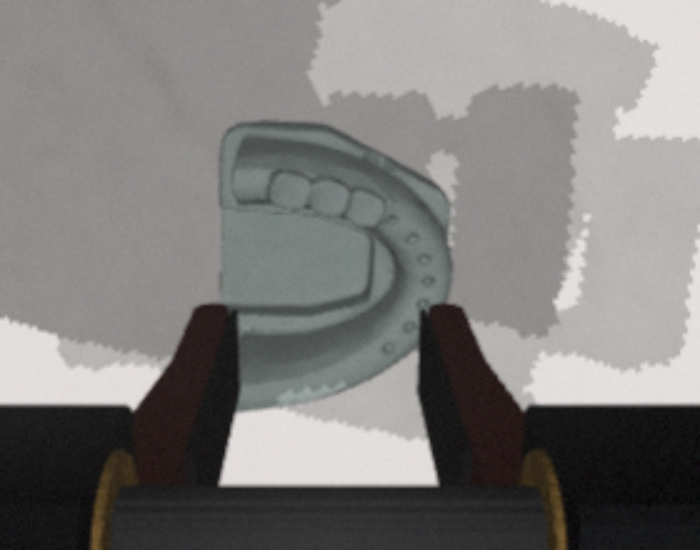

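Run:
```python
from h import *
W=np.load("pics/w3.npy"); o=status.get_obs(); R=Ro.from_rotvec(o["orientation"]).as_matrix()
T=(W-o["ee_pos"])@R   # tool coords
for r in (170,185,200,215,235,240,245,250,255,260,270,280):
    print(r,[f"{T[r,c,0]:.0f},{T[r,c,1]:.0f},{W[r,c,2]:.0f}" for c in range(226,340,8)])
```

```text
170 ['44,-36,2', '44,-30,2', '44,-25,1', '46,-19,13', '46,-14,11', '45,-9,10', '45,-4,7', '44,1,0', '44,6,1', '44,11,1', '44,17,1', '44,22,2', '44,27,2', '44,32,2', '44,38,0']
185 ['34,-36,1', '34,-31,0', '37,-24,16', '41,-17,35', '41,-12,35', '41,-8,33', '40,-4,31', '39,1,28', '38,6,23', '36,11,11', '36,16,12', '34,22,1', '34,28,1', '34,33,1', '34,38,1']
200 ['24,-37,-0', '24,-31,0', '27,-24,14', '33,-17,38', '34,-12,41', '33,-8,39', '33,-4,39', '33,1,38', '33,5,37', '32,10,35', '31,15,28', '30,20,24', '27,26,15', '24,33,1', '24,39,0']
215 ['13,-37,1', '14,-32,2', '15,-25,8', '15,-20,8', '16,-15,9', '15,-10,8', '15,-4,8', '15,1,7', '15,6,8', '18,11,15', '21,15,28', '21,20,26', '21,25,26', '13,34,1', '13,39,1']
235 ['-1,-38,1', '-1,-32,1', '1,-26,8', '2,-20,9', '1,-15,8', '1,-10,8', '1,-4,8', '1,1,8', '1,6,8', '4,11,16', '5,16,18', '8,21,25', '8,25,25', '-1,34,1', '-2,40,0']
240 ['-5,-38,2', '-5,-32,1', '-2,-26,9', '-2,-20,9', '-3,-15,7', '-2,-10,8', '-3,-4,7', '-2,1,9', '-1,6,11', '0,11,15', '3,16,23', '4,21,24', '5,26,25', '-5,34,1', '-5,40,1']
245 ['-8,-38,2', '12,-25,52', '-3,-25
[... 396 characters left out ...]
9,-15,18', '-8,-9,20', '-8,-4,20', '-6,1,24', '-5,6,26', '-4,11,28', '-4,16,29', '-5,21,27', '10,21,60', '12,24,64', '12,28,64']
260 ['12,-26,70', '11,-22,69', '8,-19,62', '-9,-19,26', '-9,-14,26', '-9,-9,26', '-8,-4,27', '-7,1,29', '-7,6,30', '-7,11,30', '-8,16,28', '-14,22,15', '10,20,66', '12,24,70', '12,27,70']
270 ['12,-24,81', '10,-21,78', '3,-19,63', '-11,-18,35', '-11,-14,35', '-11,-9,34', '-11,-4,35', '-12,1,32', '-12,6,32', '-14,11,29', '-27,18,2', '-28,24,1', '6,20,69', '12,22,81', '11,26,80']
280 ['12,-22,91', '11,-20,87', '-2,-19,63', '-16,-18,39', '-16,-13,38', '-17,-9,36', '-18,-4,35', '-36,1,0', '-36,7,1', '-35,13,2', '-36,18,1', '-36,24,1', '2,20,71', '10,21,86', '12,24,91']
```

Run:
```python
from h import *
o=status.get_obs(); R=Ro.from_rotvec(o["orientation"]).as_matrix()
W=np.load("pics/w3.npy");T=(W-o["ee_pos"])@R
print([(r,T[r,230].round().tolist()) for r in range(244,420,12)])
for n in ("scene","top"):
    d,W=snap(n,n+"4"); T=(W-o["ee_pos"])@R
    for k in (-150,-120,-100,-90,-80,-70,-60,-50,-40,-30,-20,-10,0):
        m=(abs(T[...,2]-k)<5)&(np.hypot(T[...,0],T[...,1])<110); p=T[m]
        if len(p): print(n,k,len(p),p.min(0).round(),p.max(0).round())
    if n=="scene":
        v,u=np.argwhere(np.linalg.norm(np.nan_to_num(T,nan=1e4),axis=-1)<60).mean(0).astype(int); print(u,v)
        cv2.imwrite("pics/s4c.png",cv2.resize(d["img"][v-80:v+50,u-75:u+75,::-1],(690,598),interpolation=2))
```

```text
[(244, [12.0, -27.0, -39.0]), (256, [12.0, -24.0, -56.0]), (268, [12.0, -23.0, -69.0]), (280, [12.0, -21.0, -79.0]), (292, [11.0, -20.0, -87.0]), (304, [8.0, -19.0, -91.0]), (316, [30.0, -12.0, -131.0]), (328, [28.0, -12.0, -133.0]), (340, [25.0, -12.0, -134.0]), (352, [-98.0, -39.0, 9.0]), (364, [-110.0, -40.0, 10.0]), (376, [-122.0, -41.0, 9.0]), (388, [20.0, -11.0, -143.0]), (400, [23.0, -10.0, -149.0]), (412, [23.0, -9.0, -151.0])]
scene -150 349 [ -35.  -88. -155.] [  25.   87. -145.]
scene -120 106 [ -35.  -80. -125.] [  31.   82. -115.]
scene -100 36 [ -13.  -36. -105.] [ 11.  33. -95.]
scene -90 61 [-13. -34. -95.] [  9.  33. -85.]
scene -80 57 [-13. -33. -85.] [  9.  32. -75.]
scene -70 48 [-14. -32. -75.] [ 10.  29. -65.]
scene -60 48 [-14. -30. -65.] [ 11.  28. -55.]
scene -50 52 [-13. -30. -55.] [ 10.  28. -46.]
scene -40 43 [-13. -30. -45.] [  8.  29. -36.]
scene -30 30 [-21. -24. -35.] [ 38.  27. -25.]
scene -20 143 [-24. -25. -25.] [ 41.  21. -15.]
scene -10 202 [-25. -30. -15.] [40. 30. -5.]
scene 0 243 [-28. -31.  -5.] [44. 29.  5.]
315 336
top -150 81 [ -17.  -85. -155.] [  33.   88. -145.]
top -120 18 [  29.  -79. -125.] [  33.   79. -116.]
top -90 1 [  9.  21. -92.] [  9.  21. -92.]
top -70 1 [  3.  20. -72.] [  3.  20. -72.]
top -60 1 [ 10.  21. -55.] [ 10.  21. -55.]
top -50 4 [ 10.  23. -55.] [ 12.  27. -46.]
top -40 2 [  9.  21. -43.] [ 11.  23. -38.]
top -30 33 [  8. -22. -32.] [ 41.  21. -25.]
top -20 69 [-12. -20. -25.] [ 42.  23. -15.]
top -10 85 [-11. -28. -15.] [45. 30. -5.]
top 0 175 [ -14. -106.   -5.] [ 93. 108.   5.]
```

View pics/s4c.png

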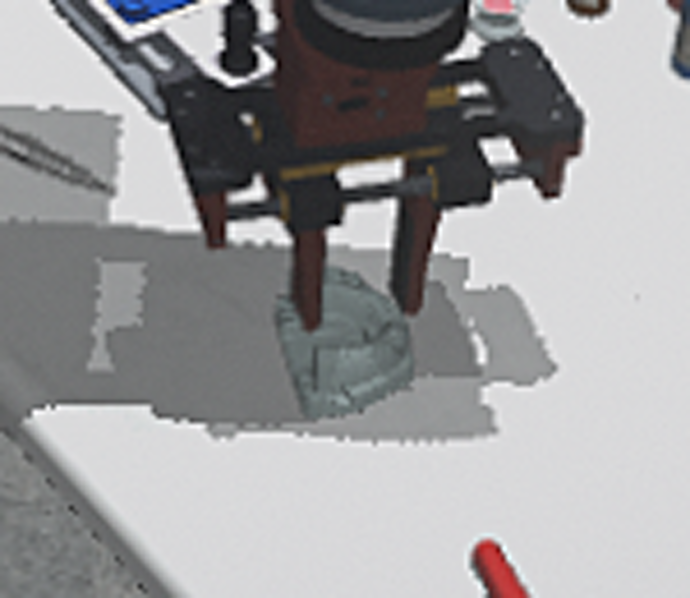

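The scene crop shows the real fingertips at (310,325) and (405,305), at cast-top height. The physical tips are about 37–39 mm short of the reported TCP along tool z, so the fingers closed above the cast without touching it. I'll allow for that offset: open, go about 37 mm lower, then grip.

```bash
echo '[0,0,0,0,0,0,0,0,0,0,0,0,0,0,0,0,0,0,0,0,0,0,0,0,0,0,0,0,0,0]' | python3 -m jog 88
echo '[0,0,0,0,0,0,0,0,0,0,0,0,0,0,0,0,0,0,0,0,5,0,0,0,0,0,5,0,0,0]' | python3 -m jog
echo '[0,0,10,0,0,0,0,0,8,0,0,0,0,0,6,0,0,0,0,0,3,0,0,0,0,0,0,0,0,0]' | python3 -m jog
python3 - <<'E'
from h import *
o=st(); R=Ro.from_rotvec(o["orientation"]).as_matrix()
d,W=snap("scene","s5"); T=(W-o["ee_pos"])@R
r=d["img"][...,0].astype(int); g=d["img"][...,1].astype(int)
for k in range(-80,-20,4):
    m=(abs(T[...,2]-k)<2)&(abs(T[...,0])<14)&(abs(T[...,1])>36)&(abs(T[...,1])<62); print(k,m.sum(),T[m].mean(0).round() if m.any() else "")
E
```

```text
t: 4.77
ee_pos: [419.7, -320.0, 10.3]
orientation: [2.652, 1.684, -0.0]
ft_force: [0.2, -0.4, -0.3]
width: 69.8
grasp_force: 0.0
t: 5.18
ee_pos: [419.9, -320.2, 0.1]
orientation: [2.651, 1.684, 0.0]
ft_force: [-0.2, -0.0, 0.5]
width: 87.9
grasp_force: 0.0
t: 5.6
ee_pos: [419.1, -319.5, -27.9]
orientation: [-2.65, -1.683, 0.001]
ft_force: [-0.7, 0.1, 0.2]
width: 88.1
grasp_force: 0.0
t 5.6 p [ 419.1 -319.5  -27.9] R [[0.425, 0.905, -0.001], [0.905, -0.425, 0.001], [0.0, -0.002, -1.0]] F [-0.7  0.1  0.2] w 88.11082521539187 0.0
-80 22 [ -8.   8. -80.]
-76 16 [ -9.  10. -76.]
-72 22 [ -6.  10. -72.]
-68 17 [ -8.  -5. -68.]
-64 16 [ -8.  16. -64.]
-60 16 [ -6.   4. -60.]
-56 19 [ -6.  11. -56.]
-52 18 [ -6.  -3. -52.]
-48 19 [ -6.  10. -48.]
-44 15 [ -6.  -4. -44.]
-40 17 [ -5.  -5. -40.]
-36 10 [ -7.   8. -37.]
-32 13 [ -5.   3. -31.]
-28 136 [ -3.  -4. -28.]
-24 4 [  2.  -0. -25.]
```

```bash
echo '[0,0,0,0,0,0,0,0,0,0,0,0,0,0,0,0,0,0,0,0,0,0,0,0,0,0,0,0,0,0]' | python3 -m jog 40
echo '[0,0,0,0,0,0,0,0,0,0,0,0,0,0,0,0,0,0,0,0,0,0,0,0,0,0,0,0,0,0]' | python3 -m jog 40
```

```text
t: 6.07
ee_pos: [420.0, -320.2, -26.4]
orientation: [2.651, 1.684, 0.0]
ft_force: [0.0, -0.4, -0.5]
width: 58.6
grasp_force: 29.4
t: 6.48
ee_pos: [420.0, -320.2, -26.5]
orientation: [2.651, 1.684, 0.0]
ft_force: [0.7, -0.0, 4.1]
width: 59.0
grasp_force: 29.4
```

```bash
echo '[0,0,-10,0,0,0,0,0,-25,0,0,0,0,0,-35,0,0,0,0,0,-30,0,0,0,0,0,0,0,0,0]' | python3 -m jog
echo '[0,0,0,0,0,0,0,0,0,0,0,0]' | python3 -m jog
cat > inhand.py <<'E'
from h import *
import sys
o=st(); R=Ro.from_rotvec(o["orientation"]).as_matrix()
d,W=snap("wrist",sys.argv[1]); T=(W-o["ee_pos"])@R
m=(abs(T[...,0])<70)&(abs(T[...,1])<45)&(T[...,2]>-72)&(T[...,2]<-18)
m[(abs(T[...,1])>28)&(T[...,2]<-60)]=0
m=cv2.morphologyEx(m.astype(np.uint8),cv2.MORPH_OPEN,np.ones((3,3)))
n,l,s,_=cv2.connectedComponentsWithStats(m); m=l==1+np.argmax(s[1:,4]); p=T[m]
print(p.shape,"pct",np.percentile(p,[0.5,5,50,95,99.5],axis=0).round(1).tolist(),cv2.minAreaRect(p[:,:2].astype(np.float32)))
f=m&(abs(T[...,0]-15)<8)&(abs(T[...,1])<5); print("floor z",np.median(T[f][:,2]))
# -x edge of cast: for tool x bins, min tool y
for a in range(-20,60,6):
    q=p[(abs(p[:,0]-a)<3)]
    if len(q)>5: print(a,np.percentile(q[:,1],[2,98]).round(1),np.median(q[:,2]).round(1))
E
python3 inhand.py w6
```

```text
t: 6.9
ee_pos: [422.3, -322.1, 78.6]
orientation: [2.646, 1.68, 0.004]
ft_force: [1.0, -0.1, -0.6]
width: 58.9
grasp_force: 29.4
t: 7.07
ee_pos: [419.1, -319.5, 73.0]
orientation: [-2.651, -1.684, 0.0]
ft_force: [0.5, 0.2, -0.5]
width: 58.6
grasp_force: 29.4
t 7.07 p [ 419.1 -319.5   73. ] R [[0.425, 0.905, -0.001], [0.905, -0.425, 0.0], [0.0, -0.001, -1.0]] F [ 0.5  0.2 -0.5] w 58.59296711131525 29.361051945415966
(13764, 3) pct [[-16.9, -35.7, -66.8], [-11.7, -28.5, -64.2], [10.4, -2.9, -48.4], [42.3, 27.3, -33.4], [45.3, 36.1, -31.8]] ((15.685379028320312, -0.2629661560058594), (75.09799194335938, 66.5473403930664), 80.65425109863281)
floor z -33.78887520213144
-20 [-29.9   0.9] -41.9
-14 [-28.9  13.3] -60.7
-8 [-28.7  29.4] -53.2
-2 [-28.8  29.4] -41.2
4 [-28.8  29.4] -35.0
10 [-36.4  37.1] -42.0
16 [-27.4  28.3] -34.2
22 [-27.4  28.7] -48.0
28 [-27.2  27.9] -53.3
34 [-26.3  21.7] -61.2
40 [-25.6   9.2] -55.3
46 [-24.9   0.8] -39.9
```

Run:
```python
from h import *
R=Ro.from_rotvec([-2.651,-1.684,0]).as_matrix(); W=np.load("pics/w6.npy"); T=(W-np.array([419.1,-319.5,73.]))@R
low=(T[...,2]>-45)&(T[...,2]<-26)&(abs(T[...,1])<36)&(T[...,0]<60)
e=[];
for v in range(100,260):
    c=np.where(low[v])[0]
    if len(c)>3: e.append((v,c[0],*T[v,c[0]+1].round(1)))
for x in e[::6]: print(x)
# far edge
f=[]
for u in range(240,330,6):
    r=np.where(low[:,u])[0]
    if len(r): print(u,r[0],T[r[0]+1,u].round(1))
o=np.array([(a[3],a[2]) for a in e if 13<a[2]<46]); print(len(o),np.degrees(np.arctan(np.polyfit(o[:,1],o[:,0],1)[0])))
```

```text
(179, np.int64(245), np.float64(45.5), np.float64(-18.2), np.float64(-31.6))
(185, np.int64(230), np.float64(44.0), np.float64(-24.9), np.float64(-40.5))
(191, np.int64(228), np.float64(41.0), np.float64(-26.0), np.float64(-40.7))
(197, np.int64(227), np.float64(37.9), np.float64(-26.6), np.float64(-41.0))
(203, np.int64(227), np.float64(34.7), np.float64(-26.8), np.float64(-40.5))
(209, np.int64(227), np.float64(31.5), np.float64(-27.0), np.float64(-40.5))
(215, np.int64(227), np.float64(28.1), np.float64(-27.2), np.float64(-40.1))
(221, np.int64(229), np.float64(22.8), np.float64(-27.4), np.float64(-33.7))
(227, np.int64(229), np.float64(19.3), np.float64(-27.6), np.float64(-33.5))
(233, np.int64(229), np.float64(15.9), np.float64(-27.6), np.float64(-34.0))
(239, np.int64(229), np.float64(12.4), np.float64(-27.8), np.float64(-33.8))
(245, np.int64(212), np.float64(11.9), np.float64(-35.7), np.float64(-41.5))
(251, np.int64(226), np.float64(7.8), np.float64(-28.7), np.float64(-39.8))
(257, np.int64(226), np.float64(4.4), np.float64(-28.8), np.float64(-40.2))
240 180 [ 45.8 -20.5 -38.9]
246 179 [ 45.7 -17.8 -35.5]
252 179 [ 45.4 -14.8 -34.1]
258 179 [ 45.3 -11.7 -33.6]
264 179 [ 45.   -8.6 -31.8]
270 180 [ 45.   -5.4 -34.5]
276 180 [ 44.7  -2.3 -33.1]
282 183 [ 43.6   0.9 -35.7]
288 186 [ 41.9   4.  -35. ]
294 189 [ 40.2   7.2 -34.9]
300 192 [ 38.8  10.3 -35.7]
306 195 [ 36.9  13.6 -34.6]
312 198 [ 34.9  17.  -33.1]
318 201 [ 32.9  20.4 -31.6]
324 205 [ 32.1  23.  -36.9]
59 6.075764227411897
```

```bash
echo '[18,-2.2,0,0,0,0,36,-4.4,0,0,0,0,40,-5,0,0,0,0,40,-5,0,0,0,0,40,-5,0,0,0,0]' | python3 -m jog
echo '[40,-5,0,0,0,0,40,-5,0,0,0,0,30,-3.5,0,0,0,-0.06,14,-2,0,0,0,-0.12,0,0,0,0,0,-0.12]' | python3 -m jog
echo '[0,0,0,0,0,-0.067,0,0,0,0,0,0,0,0,0,0,0,0,0,0,0,0,0,0]' | python3 -m jog
python3 inhand.py w7 | head -2
python3 - <<'E'
from h import *
for f in ("w1","w7","s5"):
    W=np.load(f"pics/{f}.npy"); im=cv2.imread(f"pics/{f}.png"); b,g,r=[im[:,:,i].astype(int) for i in range(3)]
    m=(b>r+50)&(b>g+30)&(abs(W[...,2]-35)<8)&(abs(W[...,0]-516)<70)&(abs(W[...,1]+22)<70)
    p=W[m]; print(f,len(p),p.mean(0).round(1),cv2.minAreaRect(p[:,:2].astype(np.float32)))
    k=(W[...,2]>60)&(W[...,2]<78)&(np.hypot(W[...,0]-503,W[...,1]+126)<18); q=W[k]
    if len(q): print("knob",len(q),q.mean(0).round(1),q.min(0).round(1),q.max(0).round(1))
E
```

```text
t: 7.53
ee_pos: [472.9, -151.4, 71.6]
orientation: [-2.65, -1.682, 0.003]
ft_force: [0.3, 0.4, -0.7]
width: 59.0
grasp_force: 29.4
t: 7.95
ee_pos: [511.5, -31.2, 71.6]
orientation: [-2.359, -2.071, 0.003]
ft_force: [-0.5, -1.0, 0.2]
width: 58.3
grasp_force: 29.4
t: 8.28
ee_pos: [511.2, -34.4, 72.4]
orientation: [-2.302, -2.136, 0.002]
ft_force: [-0.1, 0.6, -1.3]
width: 58.9
grasp_force: 29.4
t 8.28 p [511.2 -34.4  72.4] R [[0.074, 0.997, -0.002], [0.997, -0.074, 0.0], [0.0, -0.002, -1.0]] F [-0.1  0.6 -1.3] w 58.876612098675835 29.36160939392721
(13782, 3) pct [[-17.0, -35.4, -66.9], [-11.8, -28.2, -64.2], [10.2, -2.5, -48.4], [42.1, 27.9, -33.4], [45.2, 36.6, -31.9]] ((15.762718200683594, -0.3132133483886719), (74.80046844482422, 67.23684692382812), 78.89611053466797)
w1 3665 [516.2 -21.6  36.1] ((515.7221069335938, -22.547443389892578), (84.73114013671875, 74.80392456054688), 84.12198638916016)
knob 178 [ 505.2 -126.7   71. ] [ 495.8 -136.4   65.9] [ 514.3 -117.3   74.1]
w7 3324 [523.8   4.   36.1] ((518.0811767578125, -0.9187583923339844), (42.537742614746094, 73.12193298339844), 83.17703247070312)
knob 267 [ 505.  -126.8   71.6] [ 495.9 -133.8   67.5] [ 514.9 -121.2   73.5]
s5 455 [514.6 -24.5  35.5] ((516.0088500976562, -24.239925384521484), (87.57444763183594, 73.82070922851562), 83.86233520507812)
knob 47 [ 502.5 -132.2   68. ] [ 493.9 -139.8   60.1] [ 512.9 -123.6   73.5]
```

```bash
echo '[1.8,2.7,0,0,0,0,0,0,12,0,0,0,0,0,20,0,0,0,0,0,15,0,0,0,0,0,6,0,0,0]' | python3 -m jog
echo '[0,0,2,0,0,0,0,0,0,0,0,0,0,0,0,0,0,0,0,0,0,0,0,0]' | python3 -m jog
python3 inhand.py w8 | head -2
python3 - <<'E'
from h import *
im=cv2.imread('pics/w8.png'); cv2.imwrite('pics/w8c.png',cv2.resize(im[110:310,170:410],(720,600),interpolation=2))
E
```

```text
t: 8.75
ee_pos: [513.9, -32.7, 18.7]
orientation: [-2.3, -2.137, 0.002]
ft_force: [-0.4, 0.6, -0.7]
width: 58.4
grasp_force: 29.4
t: 9.08
ee_pos: [515.6, -32.8, 19.1]
orientation: [2.299, 2.139, 0.002]
ft_force: [-0.2, 0.1, -1.0]
width: 58.7
grasp_force: 29.4
t 9.08 p [515.6 -32.8  19.1] R [[0.072, 0.997, 0.001], [0.997, -0.072, -0.0], [-0.0, 0.001, -1.0]] F [-0.2  0.1 -1. ] w 58.687176824235415 29.361370456426812
(14121, 3) pct [[-30.3, -35.2, -66.9], [-13.5, -28.3, -64.2], [9.6, -2.1, -47.8], [42.1, 29.5, -33.1], [45.2, 36.3, -22.5]] ((6.486610412597656, 0.41919708251953125), (77.28141784667969, 75.99150848388672), 1.8805487155914307)
```

View pics/w8c.png

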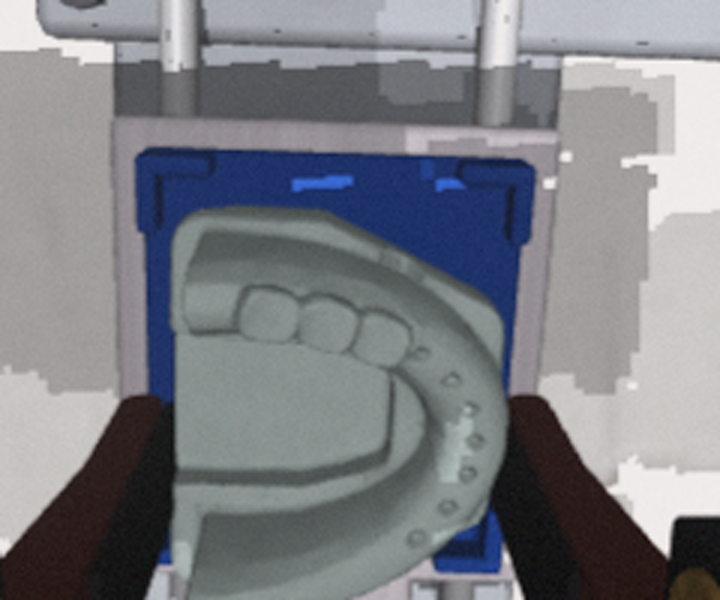

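The cast hangs over the plate: cast columns 173–505, plate edges 148–518 in the crop. It needs about 1 mm to the left and a turn of about 1°. I'll correct that and lower gently.

```bash
echo '[0,-1,2,0,0,-0.015,0,0,2,0,0,0,0,0,2,0,0,0,0,0,1,0,0,0,0,0,0,0,0,0]' | python3 -m jog
echo '[0,0,1,0,0,0,0,0,1,0,0,0,0,0,0,0,0,0]' | python3 -m jog
```

```text
t: 9.55
ee_pos: [513.6, -32.5, 11.0]
orientation: [-2.284, -2.157, 0.001]
ft_force: [-0.4, -0.0, -2.0]
width: 58.9
grasp_force: 29.4
t: 9.8
ee_pos: [513.7, -32.6, 9.1]
orientation: [-2.284, -2.157, 0.0]
ft_force: [0.7, 0.4, -2.5]
width: 58.9
grasp_force: 29.4
```

```bash
echo '[0,0,0.7,0,0,0,0,0,0,0,0,0]' | python3 -m jog | grep -E "ee|ft"
echo '[0,0,0.7,0,0,0,0,0,0,0,0,0]' | python3 -m jog | grep -E "ee|ft"
echo '[0,0,0.7,0,0,0,0,0,0,0,0,0]' | python3 -m jog | grep -E "ee|ft"
```

```text
ee_pos: [513.9, -32.6, 8.6]
ft_force: [-0.2, -0.5, -0.8]
ee_pos: [513.9, -32.7, 8.4]
ft_force: [-2.3, -0.9, 7.2]
ee_pos: [514.0, -32.8, 8.3]
ft_force: [-3.9, -0.2, 13.6]
```

```bash
echo '[0,0,-1,0,0,0,0,0,0,0,0,0]' | python3 -m jog | grep -E "ee|ft"
echo '[0,0,0,0,0,0,0,0,0,0,0,0,0,0,0,0,0,0,0,0,0,0,0,0]' | python3 -m jog 88 | grep -E "ee|ft|width"
echo '[0,0,-8,0,0,0,0,0,-25,0,0,0,0,0,-30,0,0,0,0,0,-30,0,0,0,0,0,-12,0,0,0]' | python3 -m jog| grep -E "ee|ft|width"
python3 - <<'E'
from h import *
o=st(); d,W=snap('wrist','w9')
im=cv2.imread('pics/w9.png'); cv2.imwrite('pics/w9c.png',cv2.resize(im[110:340,180:400],(560,586),interpolation=2))
E
```

```text
ee_pos: [514.1, -32.6, 8.5]
ft_force: [-1.2, -1.2, 3.2]
ee_pos: [513.8, -32.6, 8.0]
ft_force: [0.8, 0.2, 0.9]
width: 82.1
ee_pos: [515.7, -32.7, 117.1]
ft_force: [1.4, -0.3, 0.2]
width: 87.8
t 11.22 p [515.7 -32.7 117.1] R [[0.057, 0.998, 0.005], [0.998, -0.057, -0.0], [-0.0, 0.005, -1.0]] F [ 1.4 -0.3  0.2] w 87.84577134168502 0.0
```

View pics/w9c.png

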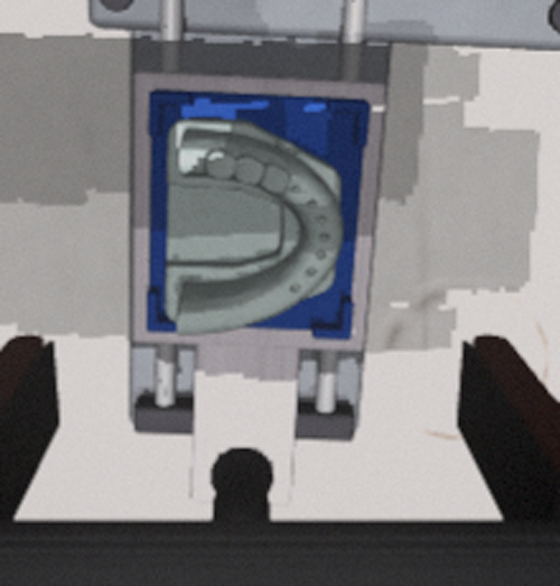

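The cast (crop columns 167–342, rows 120–332) sits flat inside the four lugs. The y clearance is hard to judge because of parallax, so I'll check it numerically against the plate.

Run:
```python
from h import *
d,W=snap("top","t9")
for f in ("w9",):
    W=np.load(f"pics/{f}.npy"); im=cv2.imread(f"pics/{f}.png"); b,g,r=[im[:,:,i].astype(int) for i in range(3)]
    a=np.radians(-6.1); c=np.array([516,-22.2])
    X=(W[...,0]-c[0])*np.cos(a)+(W[...,1]-c[1])*np.sin(a); Y=-(W[...,0]-c[0])*np.sin(a)+(W[...,1]-c[1])*np.cos(a); Z=W[...,2]
    inn=(abs(X)<45)&(abs(Y)<50)&(Z>28)&(Z<85)
    blue=inn&(b>r+40)&(b>g+25); cast=inn&~blue&(Z>39)&(abs(X)<36)&(abs(Y)<42)
    cast=cv2.morphologyEx(cast.astype(np.uint8),cv2.MORPH_OPEN,np.ones((3,3)))>0
    print("blue",np.percentile(X[blue],[.5,99.5]).round(1),np.percentile(Y[blue],[.5,99.5]).round(1))
    print("cast",cast.sum(),np.percentile(X[cast],[.5,99.5]).round(1),np.percentile(Y[cast],[.5,99.5]).round(1),Z[cast].max())
    for y in range(-36,40,6):
        s=cast&(abs(Y-y)<3)&(Z<62); t=blue&(abs(Y-y)<3)
        if s.sum()>3: print(y,"cast X",np.percentile(X[s],[1,99]).round(1),"blue",np.percentile(X[t],[1,99]).round(1))
    for x in range(-27,31,6):
        s=cast&(abs(X-x)<3); t=blue&(abs(X-x)<3)
        print(x,"cast Y",np.percentile(Y[s],[1,99]).round(1),"blue",np.percentile(Y[t],[1,99]).round(1))
```

```text
blue [-36.3  36.2] [-41.3  42.2]
cast 4802 [-29.4  27.5] [-31.7  33.8] 77.49284138757697
-36 cast X [-28.9 -25.3] blue [-35.9  36. ]
-30 cast X [-29.2 -24.5] blue [-36.1  36. ]
-24 cast X [-29.4  24.7] blue [-36.2  36.1]
-18 cast X [-29.   26.9] blue [-36.3  36.5]
-12 cast X [-29.2  26.5] blue [-36.4  36.1]
-6 cast X [-29.4  27.5] blue [-36.4  36.3]
0 cast X [-29.5  28.1] blue [-35.6  35.9]
6 cast X [-29.6  26.9] blue [-35.7  36.1]
12 cast X [-29.1  28. ] blue [-35.8  35.8]
18 cast X [-29.2  27.5] blue [-35.9  36.2]
24 cast X [-29.3  22.2] blue [-35.9  35.7]
30 cast X [-28.5   8.1] blue [-35.9  35.6]
36 cast X [-25.8  -2.8] blue [-35.9  35.4]
-27 cast Y [-38.3  32.9] blue [-41.2  42.1]
-21 cast Y [-30.2  33.9] blue [34.  42.2]
-15 cast Y [-30.1  33.9] blue [34.4 41.7]
-9 cast Y [-29.7  33.9] blue [34.1 42. ]
-3 cast Y [-29.1  33.3] blue [32.9 42.2]
3 cast Y [-27.6  30.5] blue [-41.3  41.7]
9 cast Y [-25.1  27.6] blue [-41.5  42. ]
15 cast Y [-22.4  24.9] blue [-41.1  42.2]
21 cast Y [-23.1  22.3] blue [-40.8  42.3]
27 cast Y [-21.  19.] blue [-41.1  42.2]
```

Cast is centred to within about 0.5 mm and square to the plate. Next comes the knob at (504.9,-126.6).

```bash
echo '[-30,-1.2,0,0,0,0.049,-34,0.3,0,0,0,0,-30.5,0.3,0,0,0,0,0,0,0,0,0,0,0,0,15,0,0,0]' | python3 -m jog 60| grep -E "ee|ft|width"
echo '[0,0,30,0,0,0,0,0,30,0,0,0,0,0,20,0,0,0,0,0,5,0,0,0,0,0,0,0,0,0]' | python3 -m jog | grep -E "ee|ft|width"
echo '[0,0,0,0,0,0,0,0,0,0,0,0]' | python3 -m jog | grep -E "ee|ori|ft|width"
```

```text
ee_pos: [505.6, -128.3, 99.0]
ft_force: [0.8, 0.7, 1.1]
width: 60.8
ee_pos: [502.7, -125.7, 11.1]
ft_force: [-0.7, 0.1, 0.6]
width: 60.2
ee_pos: [505.6, -126.7, 14.1]
orientation: [2.335, 2.1, 0.001]
ft_force: [-0.1, -0.1, 0.1]
width: 60.1
```

```bash
echo '[0,0,5,0,0,0,0,0,3,0,0,0,0,0,0,0,0,0,0,0,0,0,0,0,0,0,0,0,0,0]' | python3 -m jog 15| grep -E "ee|ft|width|gr"
echo '[0,0,0,0,0,0,0,0,0,0,0,0,0,0,0,0,0,0,0,0,0,0,0,0]' | python3 -m jog | grep -E "ee|ft|width|gr"
```

```text
ee_pos: [504.8, -126.7, 5.4]
ft_force: [-0.5, -0.5, 0.3]
width: 29.9
grasp_force: 0.0
ee_pos: [504.5, -126.7, 5.3]
ft_force: [-2.5, 0.0, 3.7]
width: 20.4
grasp_force: 30.0
```

```bash
echo '[3,0,0,0,0,0,7,0,0,0,0,0,10,0,0,0,0,0,10,0,0,0,0,0,10,0,0,0,0,0]' | python3 -m jog | grep -E "ee|ft|width|gr"
echo '[10,0,0,0,0,0,10,0,0,0,0,0,10,0,0,0,0,0,10,0,0,0,0,0,10,0,0,0,0,0]' | python3 -m jog | grep -E "ee|ft|width|gr"
echo '[10,0,0,0,0,0,8,0,0,0,0,0,6,0,0,0,0,0,4,0,0,0,0,0,0,0,0,0,0,0]' | python3 -m jog | grep -E "ee|ft|width|gr"
```

```text
ee_pos: [508.7, -86.2, 5.3]
ft_force: [-3.2, -2.0, 4.8]
width: 20.2
grasp_force: 30.0
ee_pos: [513.9, -36.3, 5.3]
ft_force: [-3.0, -3.4, 5.6]
width: 20.5
grasp_force: 30.0
ee_pos: [516.8, -7.8, 5.3]
ft_force: [-2.5, 2.6, 5.9]
width: 20.3
grasp_force: 30.0
```

```bash
echo '[2,0,0,0,0,0,2,0,0,0,0,0,1,0,0,0,0,0,0,0,0,0,0,0]' | python3 -m jog | grep -E "ee|ft"
for i in 1; do echo '[1,0,0,0,0,0,0,0,0,0,0,0]' | python3 -m jog | grep -E "ee|ft"; done
echo '[1,0,0,0,0,0,0,0,0,0,0,0]' | python3 -m jog | grep -E "ee|ft"
echo '[1,0,0,0,0,0,0,0,0,0,0,0]' | python3 -m jog | grep -E "ee|ft"
```

```text
ee_pos: [517.3, -3.5, 5.3]
ft_force: [-3.6, 0.8, 4.8]
ee_pos: [517.4, -2.7, 5.3]
ft_force: [-2.3, -0.1, 5.6]
ee_pos: [517.5, -1.7, 5.3]
ft_force: [-4.0, -0.1, 5.2]
ee_pos: [517.6, -0.7, 5.3]
ft_force: [-2.9, -0.7, 6.7]
```

```bash
echo '[1,0,0,0,0,0,0,0,0,0,0,0]' | python3 -m jog | grep -E "ee|ft"
echo '[1,0,0,0,0,0,0,0,0,0,0,0]' | python3 -m jog | grep -E "ee|ft"
echo '[1,0,0,0,0,0,0,0,0,0,0,0]' | python3 -m jog | grep -E "ee|ft"
```

```text
ee_pos: [517.7, 0.3, 5.3]
ft_force: [-3.6, -1.6, 5.7]
ee_pos: [517.8, 1.3, 5.3]
ft_force: [-3.3, -1.0, 5.7]
ee_pos: [517.8, 1.6, 5.3]
ft_force: [-2.3, -5.3, 6.4]
```

```bash
echo '[1,0,0,0,0,0,0,0,0,0,0,0]' | python3 -m jog | grep -E "ee|ft"
echo '[1,0,0,0,0,0,0,0,0,0,0,0]' | python3 -m jog | grep -E "ee|ft"
python3 - <<'E'
from h import *
d,W=snap("scene","s10"); im=d["img"][...,::-1]; r,g=d["img"][...,0].astype(int),d["img"][...,1].astype(int)
m=(r>130)&(g<60)&(W[...,2]>205)&(np.hypot(W[...,0]-423,W[...,1]-115)<40); p=W[m]
from scipy.optimize import least_squares
s=least_squares(lambda c:np.linalg.norm(p-c,axis=1)-17,[423,115,229],loss="soft_l1"); print(len(p),s.x.round(1))
W=np.load("pics/t1.npy"); im1=cv2.imread("pics/t1.png"); m=(im1[...,2]>110)&(im1[...,1]<70)&(np.hypot(W[...,0]-423,W[...,1]-115)<30)&(W[...,2]>205); p=W[m]
s=least_squares(lambda c:np.linalg.norm(p-c,axis=1)-17,[423,115,229],loss="soft_l1"); print(len(p),s.x.round(1))
E
```

```text
ee_pos: [517.8, 1.7, 5.3]
ft_force: [-3.3, -12.7, 6.1]
ee_pos: [517.8, 1.7, 5.3]
ft_force: [-4.0, -19.2, 7.2]
45 [423.2 117.3 230.3]
79 [423.4 117.  228.8]
```

End stop reached: travel stops at 129.1 mm and the force climbs to 19 N. The press origin is then about (529.7,106.1), and the ball at (423,117.3) agrees with it. I'll relax the push, release the knob, rise and go over the ball.

```bash
echo '[-2,0,0,0,0,0,0,0,0,0,0,0]' | python3 -m jog | grep -E "ee|ft"
echo '[0,0,0,0,0,0,0,0,0,0,0,0,0,0,0,0,0,0,0,0,0,0,0,0]' | python3 -m jog 50 | grep -E "ee|ft|width"
echo '[0,0,-15,0,0,0,0,0,-35,0,0,0,0,0,-40,0,0,0,0,0,-40,0,0,0,0,0,-40,0,0,0]' | python3 -m jog | grep -E "ee|ft|width"
echo '[0,0,-40,0,0,0,0,0,-25,0,0,0,0,0,0,0,0,0,0,0,0,0,0,0]' | python3 -m jog 0 | grep -E "ee|ft|width"
python3 - <<'E'
from h import *
W=np.load("pics/t1.npy"); m=(abs(W[...,0]-450)<90)&(abs(W[...,1]-115)<70); print("max z",np.nanmax(W[m][:,2]))
o=st(); d,W=snap("wrist","w11"); im=d["img"].astype(int)
m=(im[...,2]>im[...,0]+40)&(im[...,2]>im[...,1]+25)&(abs(W[...,2]-36)<8); p=W[m]; print(len(p),p.mean(0), cv2.minAreaRect(p[:,:2].astype(np.float32)))
k=(W[...,2]>60)&(W[...,2]<78)&(np.hypot(W[...,0]-518,W[...,1]-1.5)<20); q=W[k]; print("knob",len(q),q.mean(0).round(1) if len(q) else "")
E
```

```text
ee_pos: [517.8, 1.6, 5.3]
ft_force: [-2.5, -4.2, 5.9]
ee_pos: [518.6, 2.0, 5.1]
ft_force: [0.8, 0.1, -0.4]
width: 44.0
ee_pos: [517.9, 1.9, 176.8]
ft_force: [1.3, -0.5, -0.7]
width: 49.9
ee_pos: [519.2, 1.8, 241.6]
ft_force: [-0.3, 0.5, -0.9]
width: 26.9
max z 248.7723866563189
t 17.28 p [519.2   1.8 241.6] R [[0.106, 0.994, 0.004], [0.994, -0.106, 0.0], [0.0, 0.004, -1.0]] F [-0.3  0.5 -0.9] w 26.87770230153355 0.0
1183 [712.08577356 -66.47957975  39.58672964] ((665.737060546875, -29.271560668945312), (50.07038879394531, 421.3229675292969), 53.44839096069336)
knob 241 [518.    2.8  70.6]
```

```bash
echo '[20,-20.4,0,0,0,0,28,-28.5,0,0,0,0,28,-28.5,0,0,0,0,20,-20.4,0,0,0,0,9,-9.2,0,0,0,0]' | python3 -m jog | grep -E "ee|ft|width"
echo '[0,0,0,0,0,0,0,0,5,0,0,0,0,0,5,0,0,0,0,0,0,0,0,0,0,0,0,0,0,0]' | python3 -m jog | grep -E "ee|ft|width"
python3 - <<'E'
from h import *
o=st(); d,W=snap("scene","s12"); 
c=cv2.imread("pics/s12.png")[130:240,170:310]; cv2.imwrite("pics/s12c.png",cv2.resize(c,(760,597),interpolation=2))
R=Ro.from_rotvec(o["orientation"]).as_matrix(); T=(W-o["ee_pos"])@R
r=d["img"][...,0].astype(int); g=d["img"][...,1].astype(int)
m=(abs(T[...,0])<20)&(abs(T[...,1])<40)&(T[...,2]>-60)&(T[...,2]<0)
for k in range(-60,0,4):
    s=m&(abs(T[...,2]-k)<2); print(k,s.sum(),T[s].mean(0).round().tolist() if s.any() else "", np.median(r[s]-g[s]) if s.any() else "")
E
```

```text
ee_pos: [419.1, 118.8, 237.8]
ft_force: [0.2, -0.1, -0.1]
width: 0.6
ee_pos: [423.1, 116.5, 229.2]
ft_force: [-0.8, -0.3, -0.3]
width: 0.3
t 18.17 p [423.1 116.5 229.2] R [[0.107, 0.994, -0.002], [0.994, -0.107, -0.001], [-0.001, -0.002, -1.0]] F [-0.8 -0.3 -0.3] w 0.329319834893498 0.0
-60 5 [-8.0, -2.0, -59.0] 17.0
-56 15 [-6.0, -2.0, -56.0] 16.0
-52 13 [-7.0, -3.0, -52.0] 13.0
-48 13 [-8.0, -1.0, -48.0] 15.0
-44 16 [-9.0, -1.0, -44.0] 15.0
-40 10 [-8.0, -2.0, -40.0] 17.5
-36 4 [-8.0, -1.0, -37.0] 13.5
-32 0  
-28 0  
-24 0  
-20 0  
-16 19 [-4.0, -1.0, -16.0] 61.0
-12 19 [-8.0, -5.0, -12.0] 62.0
-8 22 [-11.0, -2.0, -8.0] 60.0
-4 24 [-11.0, -3.0, -4.0] 55.5
```

View pics/s12c.png

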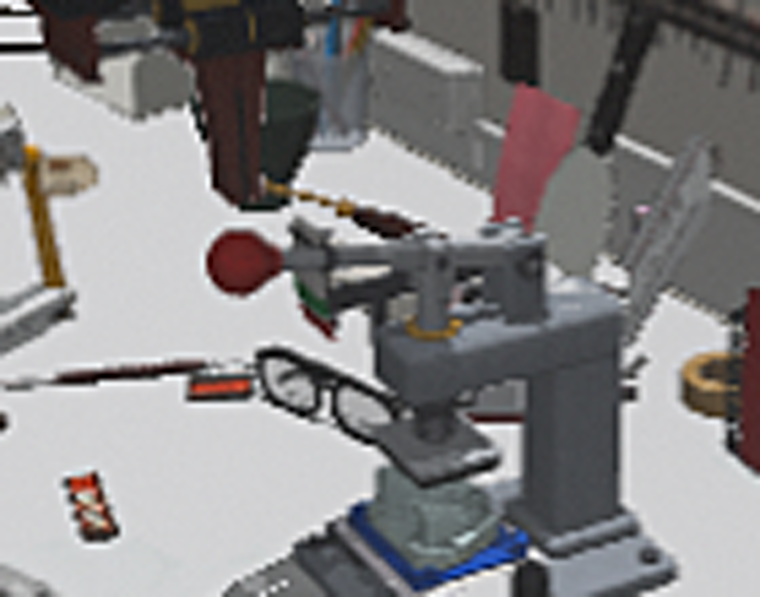

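The scene crop shows the shut fingers (240,205) directly above the red ball (245,262), and the cast on the plate under the pad (435,450). I'll lower until contact.

```bash
echo '[0,0,6,0,0,0,0,0,6,0,0,0,0,0,3,0,0,0,0,0,0,0,0,0]' | python3 -m jog | grep -E "ee|ft"
echo '[0,0,2,0,0,0,0,0,0,0,0,0]' | python3 -m jog | grep -E "ee|ft"
echo '[0,0,2,0,0,0,0,0,0,0,0,0]' | python3 -m jog | grep -E "ee|ft"
echo '[0,0,2,0,0,0,0,0,0,0,0,0]' | python3 -m jog | grep -E "ee|ft"
```

```text
ee_pos: [422.4, 117.1, 214.2]
ft_force: [0.5, -0.1, 0.8]
ee_pos: [422.9, 117.3, 212.9]
ft_force: [0.5, 0.3, 0.1]
ee_pos: [423.0, 117.3, 211.0]
ft_force: [-0.1, -1.1, 0.1]
ee_pos: [423.0, 117.4, 209.3]
ft_force: [-2.1, 1.4, 5.3]
```

```bash
echo '[0,0,4,0,0,0,0,0,6,0,0,0,0,0,6,0,0,0,0,0,4,0,0,0,0,0,0,0,0,0]' | python3 -m jog | grep -E "ee|ft"
echo '[0,0,4,0,0,0,0,0,5,0,0,0,0,0,5,0,0,0,0,0,3,0,0,0,0,0,0,0,0,0]' | python3 -m jog | grep -E "ee|ft"
echo '[0,0,2,0,0,0,0,0,2,0,0,0,0,0,2,0,0,0,0,0,0,0,0,0]' | python3 -m jog | grep -E "ee|ft"
```

```text
ee_pos: [422.5, 117.5, 188.9]
ft_force: [-2.5, 0.7, 6.1]
ee_pos: [422.8, 117.5, 172.3]
ft_force: [-3.2, 0.9, 7.9]
ee_pos: [422.9, 117.5, 166.6]
ft_force: [-4.1, 0.9, 9.0]
```

```bash
echo '[0,0,2,0,0,0,0,0,2,0,0,0,0,0,1.5,0,0,0,0,0,0,0,0,0,0,0,0,0,0,0]' | python3 -m jog | grep -E "ee|ft"
python3 - <<'E'
from h import *
from scipy.optimize import least_squares
o=st(); d,W=snap("scene","s13"); r,g=d["img"][...,0].astype(int),d["img"][...,1].astype(int)
m=(r>110)&(g<70)&(np.hypot(W[...,0]-422,W[...,1]-117)<25)&(W[...,2]>150)&(W[...,2]<198); p=W[m]
s=least_squares(lambda c:np.linalg.norm(p-c,axis=1)-17,[422,117,180],loss="soft_l1"); print(len(p),s.x.round(1))
E
```

```text
ee_pos: [422.9, 117.5, 161.4]
ft_force: [-5.2, 0.3, 10.9]
t 20.63 p [422.9 117.5 161.4] R [[0.106, 0.994, -0.0], [0.994, -0.106, 0.0], [0.0, -0.0, -1.0]] F [-5.2  0.3 10.9] w 0.07833069704036981 5.180206093937159
1 [421.6 116.4 180.4]
```

```bash
echo '[0,0,0,0,0,0,0,0,0,0,0,0,0,0,0,0,0,0,0,0,0,0,0,0,0,0,0,0,0,0]' | python3 -m jog | grep -E "t:|ee|ft"
python3 - <<'E'
from h import *
from scipy.optimize import least_squares
d,W=snap("scene","s14"); r,g=d["img"][...,0].astype(int),d["img"][...,1].astype(int)
m=(r>2.2*g)&(r>50)&(np.hypot(W[...,0]-422,W[...,1]-117)<24)&(W[...,2]>140)&(W[...,2]<205); p=W[m]
s=least_squares(lambda c:np.linalg.norm(p-c,axis=1)-17,[422,117,180],loss="soft_l1"); print(len(p),s.x.round(1),p.min(0).round(),p.max(0).round())
k=(W[...,2]>62)&(W[...,2]<78)&(np.hypot(W[...,0]-518,W[...,1]-1.5)<20); print("knob",k.sum(),W[k].mean(0).round(1))
E
```

```text
t: 21.1
ee_pos: [423.0, 117.5, 161.5]
ft_force: [-3.8, 1.1, 10.5]
96 [422.  116.5 181.4] [404.  95. 171.] [435. 120. 197.]
knob 37 [517.2  -2.9  68.1]
```

```bash
python3 -c "
from workcell import ticket; print(ticket.close_job())"
```

```text
the job is handed in; nothing more can be done
None
```

The job is handed in, with no verdict returned: the cast sits square on the plate, the table is at its end stop, and the fingers hold the ball at lever about 0.30 rad (green band, by measured ball height) with about 10.5 N, at 21 s.

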